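# Cock the trolley launcher

### The job

Cock the spring launcher clamped to the end of the trolley track: push its upright knobbed handle back along the slot, against the spring, to the corner, then push it over sideways into the notch as far as it goes, so that it stays latched there once you let go. Only push it, with the fingertips or the outside of the fingers, without gripping or forcing it, and leave the trolley and the things standing beside the track where they are.

Things in the scene. Friction and masses are not known exactly. Their poses are not given: they have to be found in the camera images.
- track: Fixed low aluminium track, 94 mm wide, 625 mm long, deck 45 mm above the table, with the launcher built on its rear end. Origin on the table right under the handle's rest position. z up; +y along the track to its rear, the way the handle is pushed to load the spring; +x level, square to the track, the side the notch is on. Front end at y = -500 mm, rear end at y = +125 mm.
- barrel (a point): Point on the axis of the launcher's barrel, under the handle at rest, 80 mm above the table. The barrel is a bright steel tube, 40 mm outside diameter (top 100 mm above the table), lying along the track's y from -36 to +97 mm. A 10 mm rod with a 32 mm rubber bumper sticks out in front to y = -112 mm and draws in as the handle goes back.
- corner (a point): Corner of the L-shaped slot, on the barrel's top, where the stem's centre passes, 55 mm towards the track's +y from the handle's rest. The slot is 13 mm wide and cut through the barrel's wall: straight along the top from the rest position to this corner, then square round the barrel towards the track's +x (the notch).
- knob (a point): Centre of the handle's black ball knob (22 mm diameter), 50 mm from the barrel's axis: 130 mm above the table when upright. Below it a 10 mm steel stem goes down through the slot; pushing or squeezing with over 30 N would bend it. At the notch's end the knob has moved about 54 mm along the track's +y and 32 mm along +x from rest, and is about 12 mm lower.
- plunger (a joint): How far handle and rod have been pushed back (m): 0 at rest at the slot's front end, about 0.056 against the rear wall at the corner, about 0.053 latched in the notch. A spring pushes it forward with about 3 N at rest and 7 N at the corner: let go in the straight part of the slot, it runs back to 0.
- handle (a joint): How far the handle is turned over about the barrel's axis towards the track's +x (rad): 0 upright, about 0.7 at the end of the notch. It has some 0.08 rad of play either way in the straight slot and can turn over only at the corner (plunger above about 0.052). In the notch the spring presses the stem on its front wall and friction keeps the handle where it is left; under 5 N at the knob turns it.
- trolley: Grey four-wheeled trolley parked on the track in front of the bumper, 150 mm long, 62 mm wide, 56 mm high, braked. Origin at the centre of its underside, on the deck. Leave it alone.
- brass_weight: Brass weight with a small knob, 36 mm diameter, 52 mm high, standing on the table beside the track. Origin at the centre of its underside. Leave it alone.
- jar: White plastic jar with a red lid, 54 mm diameter, 68 mm high, standing on the table beside the track. Origin at the centre of its underside. Leave it alone.
- exciter: Vibration exciter: a dark drum of 92 mm diameter on a 120 mm square black base, with a white disc of 62 mm diameter on its shaft, 109 mm high, standing on the table on the notch side of the track. Origin at the centre of its underside. Leave it alone.

How it is judged:
By the outcome, as a careful person would: the job done as asked, in the order asked, and still so for the second after the job is handed in, with the robot touching nothing.
It also fails if it takes over 45 s, if anything falls off the work surface, if the arm or the gripper's body presses on something with over 40 N, if the wrist force passes 120 N, or if a joint passes its speed limit or range.

### The arm

A 7-joint arm with a two-finger parallel gripper is mounted at the origin on the work surface. World frame = base frame: x ahead of the robot, y to its left, z up, the work surface at z = 0. Lengths are in m, angles in rad, forces in N, time in s.
With the tool pointing down it reaches from about 0.4 to 0.85 m from the base axis. Payload 4.5 kg.
Tool frame: the origin (TCP) lies midway between the tips of the shut fingers; the grasp point (between the pads) lies behind it (hold_point_z is the y of the grasp point in the tool frame, in m); y points along the fingers, x is the direction in which the jaws open and shut, and the axes are right-handed (so a half turn about y gives the same grasp; the last joint's range is limited). The gripper opens to 85 mm and grips with 20 to 120 N. Pads are 22 mm wide; open, the fingers measure 114 mm over their backs; the gripper's body (76 mm by 85 mm) begins 54 mm behind the grasp point. The pads swing forward as they close: fully open they stand 13 mm farther back than shut.
Start: joints at [-1.108, 0.689, -0.195, 1.565, 0.157, 0.902, -0.215], TCP at [0.26, 0.568, 0.231] pointing down, gripper open.
Joint ranges: [-3.01, 3.01], [-0.46, 2.08], [-1.47, 1.51], [0.13, 2.56], [-1, 4.14], [0.04, 2.09], [-2.66, 2.66]. Speed limits (rad/s): [2.57, 2.57, 3.14, 3.14, 3.14, 3.14, 3.14].

### API

Orientations are given as a 3x3 rotation matrix whose columns are the frame's x, y, z axes.
In Python, from cell import * gives the robot as it stands. The module is installed in compiled form; this text tells all that it offers.
- The arm moves only by the tool drive_tool, never from a script. Its argument "targets" is a list of rows, each a list of 6 numbers: the shift along the tool's x, y, z in mm, then the turn, a rotation vector about the tool's x, y, z in rad. In form: [[dx, dy, dz, wx, wy, wz], ...]. A call has 1 to 12 rows; each row is the pose to reach, as a shift and turn from the pose commanded when the call began, along the tool's axes at that moment; what a row does not reach only later rows make up. A row lasts 1/10 s, in which the tool goes at most 50 mm and 8.59 degrees, less where a joint would pass 70% of its speed; a pose out of reach is approached as far as the arm can. A call with a gripper value outside its range is refused whole. "gripper" is the closure, from -1 (fully open) to 1 (shut), set as the call begins (left out, the last holds). The fingers move at their own pace and stop on an object; the grip force is fixed at half the most. Time passes only in rows, so rows that repeat a pose let the fingers close. It gives the time, the measured TCP pose, the force and the opening at its end, in the units of the state.
- read_state(): the state, without advancing time (a new reading comes with each control period).
- camera(name): name is "scene" or "top" or "wrist"; returns the picture (420x560x3 uint8, blue, green, red); there is no depth.
- camera_params(name): a dict with "fx", "fy", "cx", "cy" (pixels), "R" (3x3) and "t" (3): a world point X has camera coordinates R X + t; the wrist camera has in their place "T_tool_cam" (4x4, takes a point from camera to tool coordinates, whose origin is the TCP and whose axes are the tool frame's). Camera axes: x right, y down, z forward; pixel columns grow to the right and rows downward; lengths in m; the calibration is good to about 2 mm. A picture is of the moment at which its call begins: read the wrist's pose just before it. camera_params takes no time and is no camera call.
- sign_off(): hands the job in, once; it reports no verdict.
The state is a dict: "time_s": time; "joint_pos": joint angles; "qvel": joint speeds; "tau": joint torques, N m; "tcp_pos": TCP position; "tool_rot": TCP orientation; "contact_force": force on the tool from outside, world axes, zero at the start; "wrist_torque": the same for the moment, N m; "opening": finger opening in m.
Only numpy, scipy, OpenCV 4.12 (cv2) and the standard library are available. Lean on these libraries where they do the work, as an engineer would, in place of code of your own. Each camera call takes 0.05 s, during which the arm holds its last target.

## Working session

There is one attempt and no reset: what is moved stays moved. The work goes in short steps, Python scripts to look and compute and a tool call to move; the robot and the scene stay as the last step left them, time stands still between calls to the robot, and variables do not carry over. Pictures are saved under pics/ and viewed, and the job is handed in when it is done.

Besides the shell and the picture viewer there is one more tool, called as name(argument=value, ...), one argument or row to a line, values as JSON. drive_tool: Moves the arm, as the interface text tells. Its arguments: {"type":"object","properties":{"targets":{"type":"array"},"gripper":{"type":"number"}},"required":["targets"]}

```bash
mkdir -p pics
python3 - <<'E'
from cell import *
import cv2,numpy as np
np.set_printoptions(precision=4,suppress=True)
s=read_state();print(s)
for n in ["scene","top","wrist"]:
    cv2.imwrite(f"pics/{n}0.png",camera(n));print(n,camera_params(n))
E
```

```text
{'time_s': 0.0, 'joint_pos': array([-1.1082,  0.69  , -0.1945,  1.5664,  0.1573,  0.9025, -0.2151]), 'qvel': array([-0.0014, -0.0005, -0.0017,  0.0014, -0.0006, -0.0002, -0.0008]), 'tau': array([  0.0007, -53.9609,  -1.2659, -15.8539,   0.0092,   0.0098,
         0.    ]), 'tcp_pos': array([0.2596, 0.5678, 0.2305]), 'tool_rot': array([[ 0.4157, -0.0007, -0.9095],
       [ 0.9095, -0.0018,  0.4157],
       [-0.0019, -1.    , -0.0001]]), 'contact_force': array([ 0.9077, -0.0863,  0.6043]), 'wrist_torque': array([-0.0145, -0.0263, -0.0047]), 'opening': 0.08554789873052769}
scene {'fx': 439.8164426648614, 'fy': 439.8164426648614, 'cx': 280.8274199557004, 'cy': 215.01895791304128, 'R': array([[ 0.8616,  0.5073, -0.0181],
       [ 0.37  , -0.652 , -0.6618],
       [-0.3476,  0.5635, -0.7494]]), 't': array([-0.4487, -0.1336,  1.1727])}
top {'fx': 390.92786571422613, 'fy': 390.92786571422613, 'cx': 276.1274865024877, 'cy': 211.63778851074582, 'R': array([[ 0.1052, -0.9944,  0.0066],
       [-0.9663, -0.1037, -0.2356],
       [ 0.2349,  0.0184, -0.9718]]), 't': array([-0.063 ,  0.5521,  0.6622])}
wrist {'fx': 291.3414998737403, 'fy': 291.3414998737403, 'cx': 285.47883291834773, 'cy': 208.101299465122, 'T_tool_cam': array([[ 1.    , -0.    ,  0.001 , -0.0009],
       [-0.001 , -0.3283,  0.9446, -0.1438],
       [ 0.0003, -0.9446, -0.3283,  0.0838],
       [ 0.    ,  0.    ,  0.    ,  1.    ]])}
```

View pics/scene0.png

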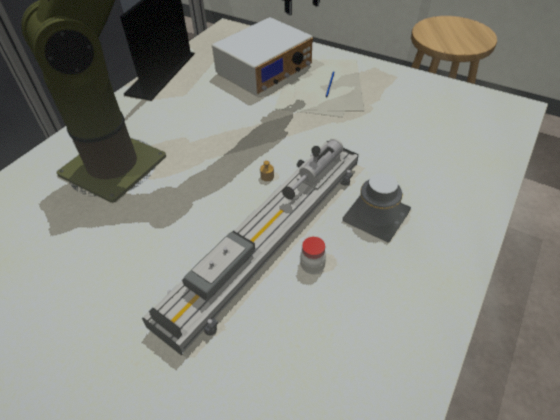

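View pics/top0.png

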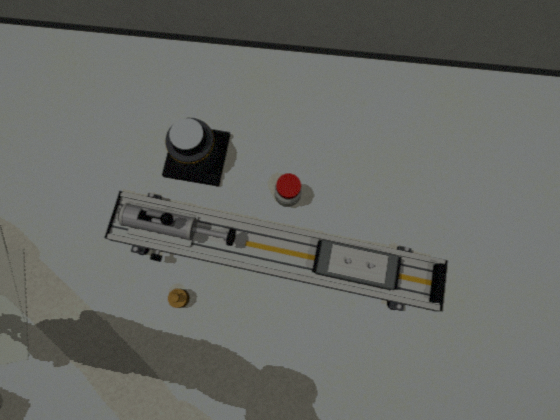

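View pics/wrist0.png

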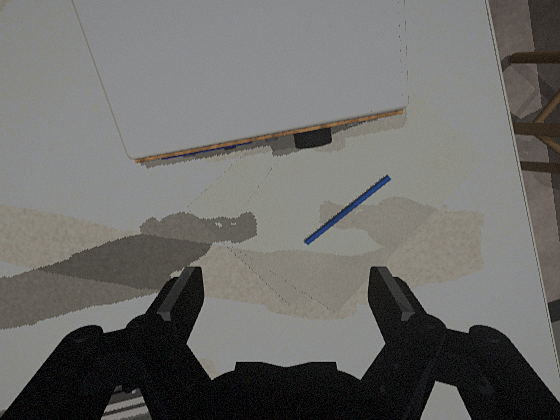

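The scene and top views show the track with its rear (launcher) at world +y and the notch side (exciter) at world +x. I'll enlarge the launcher next.

Run:
```python
import cv2
a=cv2.imread("pics/top0.png")[175:275,95:255];cv2.imwrite("pics/top0c.png",cv2.resize(a,None,fx=5,fy=5,interpolation=2))
a=cv2.imread("pics/scene0.png")[130:220,260:380];cv2.imwrite("pics/scene0c.png",cv2.resize(a,None,fx=6,fy=6,interpolation=2))
```

```text
(no output)
```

View pics/top0c.png

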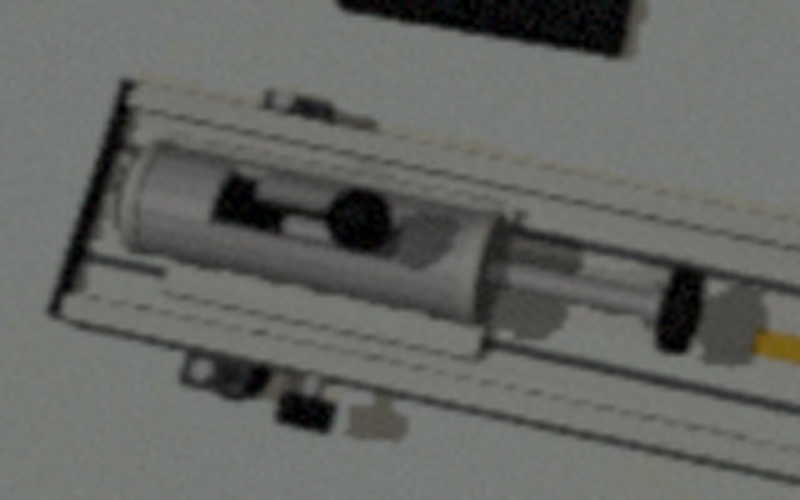

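View pics/scene0c.png

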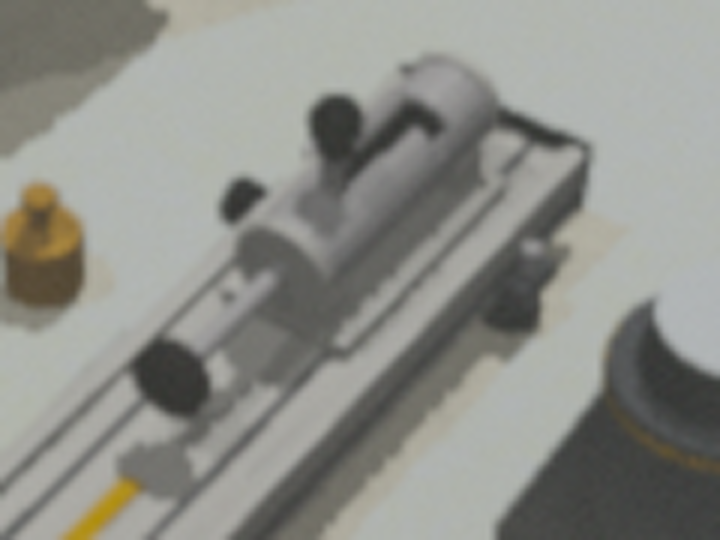

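```bash
cat > h.py <<'E'
from cell import *
import cv2,numpy as np
np.set_printoptions(precision=4,suppress=True)
def ray(n,u,v,P=None):
    p=camera_params(n); d=np.array([(u-p['cx'])/p['fx'],(v-p['cy'])/p['fy'],1])
    if n=='wrist':
        pos,R=P;T=p['T_tool_cam'];c=pos+R@T[:3,3];return c,R@(T[:3,:3]@d)
    return -p['R'].T@p['t'],p['R'].T@d
def atz(n,u,v,z,P=None):
    c,d=ray(n,u,v,P);return c+d*(z-c[2])/d[2]
def tri(rays):
    A=np.zeros((3,3));b=np.zeros(3)
    for c,d in rays:
        d=d/np.linalg.norm(d);M=np.eye(3)-np.outer(d,d);A+=M;b+=M@c
    return np.linalg.solve(A,b)
E
python3 - <<'E'
from h import *
print('tri',tri([ray('top',166.4,218.6),ray('scene',315.4,150.4)]))
k=atz('top',166.4,218.6,.13);print('knob top',k,'scene',atz('scene',315.4,150.4,.13))
b=atz('top',230.6,236.6,.08);print('bump',b)
for n,pts in (('top',[(120.4,192),(447,262),(106,238)]),):
    q=[atz(n,*p,.045) for p in pts];print(q)
d=q[0]-q[1];print('yaw axis y dir',np.degrees(np.arctan2(d[1],d[0])),np.linalg.norm(d))
d=k-b;print(np.degrees(np.arctan2(d[1],d[0])),np.linalg.norm(d[:2]))
# exciter disc
print('exc',atz('top',186,133,.109),'jar',atz('top',289,185,.068),'brass',atz('top',178,297,.04))
E
```

```text
tri [0.5092 0.1779 0.129 ]
knob top [0.5085 0.1771 0.13  ] scene [0.5101 0.1775 0.13  ]
bump [0.4977 0.0721 0.08  ]
[array([0.5675, 0.3003, 0.045 ]), array([ 0.4987, -0.331 ,  0.045 ]), array([0.4758, 0.3093, 0.045 ])]
yaw axis y dir 83.7752922617133 0.6350258754396769
84.11659649089708 0.10562234907494708
exc [0.6755 0.1753 0.109 ] jar [ 0.6094 -0.0229  0.068 ] brass [0.3828 0.1581 0.04  ]
```

```bash
cat >> h.py <<'E'
from scipy.spatial.transform import Rotation as Ro
K=np.array([.509,.1775,.13]);A=np.radians(83.9)
yt=np.array([np.cos(A),np.sin(A),0]);xt=np.array([np.sin(A),-np.cos(A),0])
def goal(x,y,z,th,off,s=None):
    """face (+tool z) normal th deg from yt to xt; knob at track x,y(mm); TCP off mm behind"""
    t=np.radians(th);n=np.cos(t)*yt+np.sin(t)*xt
    p=K+xt*x/1e3+yt*y/1e3-n*off/1e3;p[2]=z
    R=np.c_[np.cross([0,0,-1],n),[0,0,-1],n]
    s=s or read_state();R0=s['tool_rot'];
    return np.r_[R0.T@(p-s['tcp_pos'])*1e3, Ro.from_matrix(R0.T@R).as_rotvec()]
def where():
    s=read_state();d=s['tcp_pos']-K
    print('t',s['time_s'],'track xyz mm',d@xt*1e3,d@yt*1e3,s['tcp_pos'][2]*1e3,'F xt,yt,z',s['contact_force']@xt,s['contact_force']@yt,s['contact_force'][2],'open',s['opening'],'q7',s['joint_pos'])
E
python3 - <<'E'
from h import *
for p in [(140,90),(215,50),(315,60),(245,95)]: print(atz('scene',*p,0.0))
print(goal(0,0,.231,30,45)); print(goal(0,0,.112,30,45))
where()
E
```

```text
[-0.1825  0.3055  0.    ]
[-0.1223  0.629   0.    ]
[0.2223 0.7384 0.    ]
[0.1283 0.445  0.    ]
[-295.5651    0.1281 -380.0719    0.0013    1.7721   -0.0009]
[-295.4011  119.128  -380.0609    0.0013    1.7721   -0.0009]
t 0.15 track xyz mm -289.3794634942773 361.7639508315519 230.68551953667043 F xt,yt,z -0.43216899008732534 -0.40340577181554843 0.06798502470290725 open 0.0852530347112762 q7 [-1.1082  0.6898 -0.1945  1.5661  0.1573  0.9025 -0.2151]
```

drive_tool(
  targets=[
    [-25,0,-32,0,0.148,0],
    [-49,0,-63,0,0.295,0],
    [-74,0,-95,0,0.443,0],
    [-98,0,-127,0,0.59,0],
    [-123,0,-158,0,0.738,0],
    [-148,0,-190,0,0.886,0],
    [-172,0,-222,0,1.033,0],
    [-197,0,-253,0,1.181,0],
    [-222,0,-285,0,1.329,0],
    [-246,0,-317,0,1.476,0],
    [-271,0,-348,0,1.624,0],
    [-295,0,-380,0,1.772,0],
  ],
  gripper=1,
)

```text
time_s: 1.35
tcp_pos: [0.4831, 0.1407, 0.2312]
tool_rot: [[0.805, -0.0, 0.594], [-0.594, 0.0, 0.805], [-0.0, -1.0, -0.0]]
contact_force: [1.4, 0.4, 0.1]
opening: -0.0
```

drive_tool(
  targets=[
    [0,0,0,0,0,0],
    [0,0,0,0,0,0],
    [0,0,0,0,0,0],
  ],
)

```text
time_s: 1.65
tcp_pos: [0.4821, 0.1435, 0.2311]
tool_rot: [[0.81, -0.001, 0.587], [-0.587, 0.001, 0.81], [-0.001, -1.0, 0.0]]
contact_force: [-0.9, 0.3, 0.5]
opening: -0.0001
```

Run:
```python
from h import *
where();print(goal(0,0,.231,30,45))
im=camera('wrist');cv2.imwrite('pics/w1.png',im)
```

```text
t 1.65 track xyz mm -23.148199387357863 -36.63677160066174 231.05772287461582 F xt,yt,z -0.9239668572874801 0.20970682878480398 0.4782185958615871 open -7.0170335900432e-05 q7 [-0.5467  0.545   0.2624  1.9417 -0.2167  0.6824 -0.7788]
[ 1.7236  0.0552 -1.7026 -0.0001  0.0029 -0.0013]
```

View pics/w1.png

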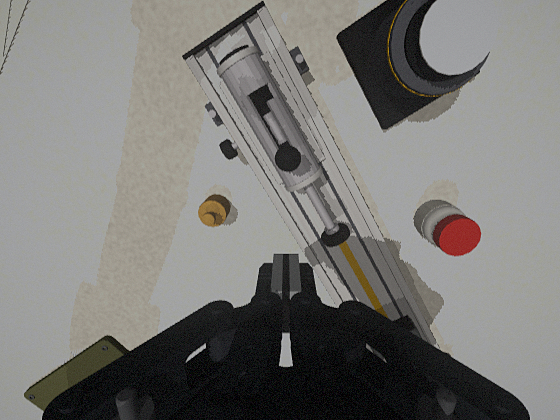

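Wrist view: knob at about (288,157), ahead of the shut fingertips at (287,262). The finger tips and all neighbours are clear. Next I'll refine the knob position.

Run:
```python
from h import *
s=read_state();P=(s['tcp_pos'],s['tool_rot'])
a=cv2.imread("pics/w1.png")[20:280,190:370];cv2.imwrite("pics/w1c.png",cv2.resize(a,None,fx=3,fy=2.3,interpolation=2) if 0 else cv2.resize(a[:,:],None,fx=2.3,fy=2.3,interpolation=2))
r=[ray('wrist',288,157,P),ray('top',166.4,218.6),ray('scene',315.4,150.4)]
print(tri(r),tri(r[:2]),atz('wrist',288,157,.13,P))
# axis direction: bumper 335,234 z .08 ; barrel rear cap top 237,68
print(atz('wrist',335,234,.08,P))
a=atz('wrist',183,57,.045,P);b=atz('wrist',265,5,.045,P);print(a,b,np.degrees(np.arctan2(*(b-a)[1::-1])),np.linalg.norm(b-a))
print(goal(0,0,.112,30,40))
```

```text
[0.5097 0.1779 0.1289] [0.5098 0.1779 0.1264] [0.5106 0.178  0.13  ]
[0.4988 0.072  0.08  ]
[0.4759 0.3114 0.045 ] [0.5706 0.2985 0.045 ] -7.795618221872499 0.09564034983931174
[  2.1181 119.0698   3.1407  -0.0002   0.0035  -0.0014]
```

View pics/w1c.png

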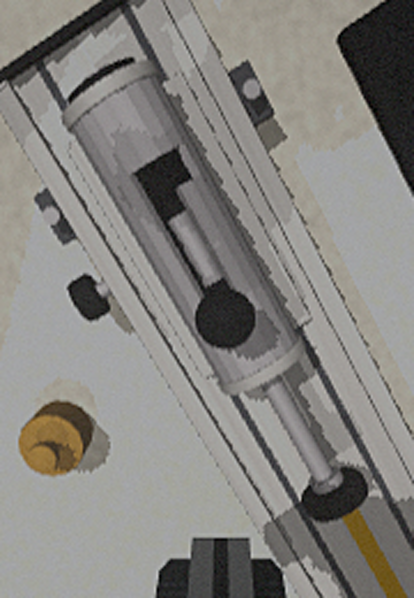

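```bash
sed -i 's/K=np.array(\[.509,.1775/K=np.array([.5097,.1779/' h.py; python3 -c "
from h import *
print(goal(0,0,.112,30,40))"
```

```text
[  2.4505 119.0694   3.8752  -0.0002   0.0035  -0.0014]
```

drive_tool(
  targets=[
    [2,30,2,0,0,0],
    [2,60,4,0,0,0],
    [2,90,4,0,0,0],
    [2,110,4,0,0,0],
    [2,119,4,0,0,0],
    [2,119,4,0,0,0],
    [2,119,4,0,0,0],
  ],
)

```text
time_s: 2.4
tcp_pos: [0.4871, 0.1448, 0.1129]
tool_rot: [[0.809, 0.001, 0.588], [-0.588, 0.001, 0.809], [0.0, -1.0, 0.001]]
contact_force: [0.1, 0.3, 0.6]
opening: 0.0003
```

Run:
```python
from h import *
where();print(goal(0,0,.112,30,22))
cv2.imwrite('pics/w2.png',camera('wrist')); 
a=camera('scene')[100:240,230:400];cv2.imwrite('pics/s2.png',cv2.resize(a,None,fx=4,fy=4))
```

```text
t 2.4 track xyz mm -18.957223893919497 -35.270007667829375 112.9472602076462 F xt,yt,z 0.04603552357306918 0.2909009033909031 0.6335879011775403 open 0.00028432106694143485 q7 [-0.4777  0.7416  0.1614  2.0306 -0.2905  0.3896 -0.7175]
[-1.1999  0.9661 18.0235 -0.0011  0.001   0.0004]
```

View pics/w2.png

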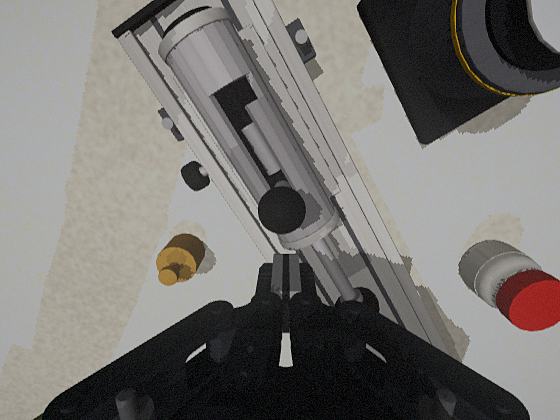

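View pics/s2.png

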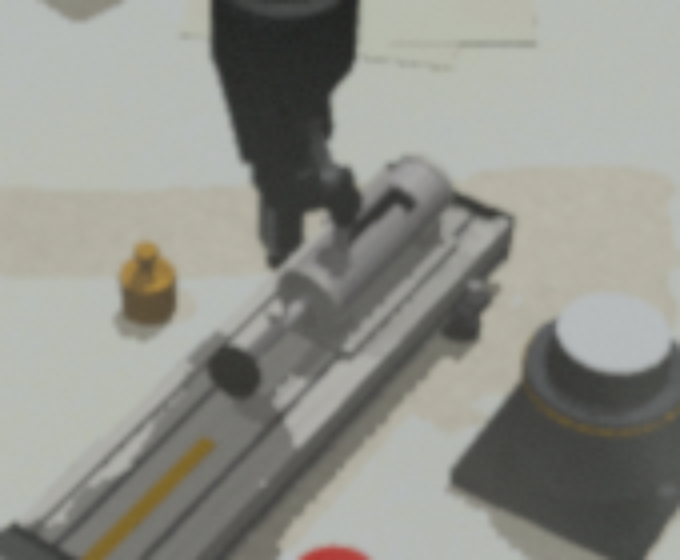

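drive_tool(
  targets=[
    [-2,1,5,0,0,0],
    [-2,1,10,0,0,0],
    [-2,1,13,0,0,0],
    [-2,1,15,0,0,0],
    [-2,1,15,0,0,0],
  ],
)

```text
time_s: 3.0
tcp_pos: [0.4943, 0.1579, 0.1113]
tool_rot: [[0.808, 0.0, 0.589], [-0.589, 0.0, 0.808], [0.0, -1.0, 0.0]]
contact_force: [0.5, 0.4, 0.2]
opening: 0.0001
```

Run:
```python
from h import *
where();print(goal(0,0,.112,30,22), read_state()['tool_rot'].T@yt)
a=camera('wrist')[150:330,180:400];cv2.imwrite('pics/w3.png',cv2.resize(a,None,fx=3,fy=3))
```

```text
t 3.0 track xyz mm -13.211248625994237 -21.477941897373253 111.32719798529462 F xt,yt,z 0.4604827669323723 0.49931131767676223 0.23099996934318012 open 5.6832697659530645e-05 q7 [-0.5004  0.7535  0.1697  1.9998 -0.2938  0.4107 -0.7351]
[ 0.7042 -0.6711  3.206  -0.0005  0.0006  0.0002] [-0.4995  0.0003  0.8663]
```

View pics/w3.png

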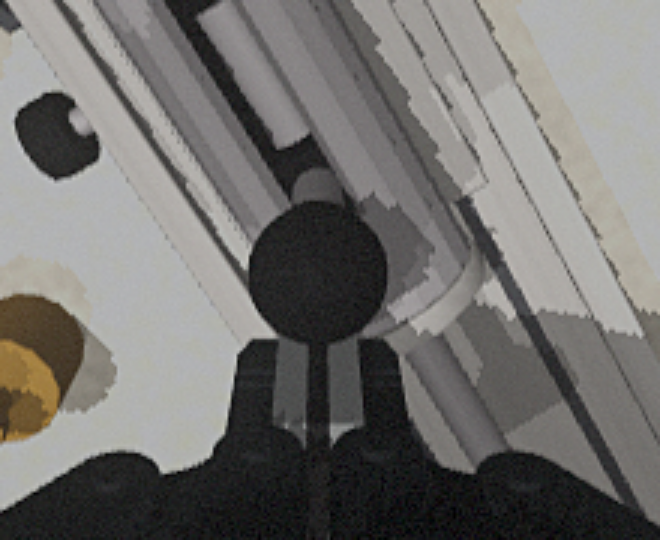

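Knob is centred on the shut fingers, with about 3 mm gap. Now I'll push along the track.

drive_tool(
  targets=[
    [-1.5,0,2.6,0,0,0],
    [-3,0,5.2,0,0,0],
    [-5,0,8.7,0,0,0],
    [-7,0,12.1,0,0,0],
    [-9,0,15.6,0,0,0],
    [-10,0,17.3,0,0,0],
    [-10,0,17.3,0,0,0],
  ],
)

```text
time_s: 3.75
tcp_pos: [0.496, 0.1776, 0.1112]
tool_rot: [[0.808, -0.0, 0.589], [-0.589, -0.0, 0.808], [-0.0, -1.0, -0.0]]
contact_force: [-0.3, -3.9, -0.5]
opening: 0.0002
```

Run:
```python
from h import *
where();print(read_state()['tool_rot'].T@yt)
a=camera('wrist')[150:330,180:400];cv2.imwrite('pics/w4.png',cv2.resize(a,None,fx=3,fy=3))
```

```text
t 3.75 track xyz mm -13.57341813310638 -1.7977016143736517 111.2299588804817 F xt,yt,z 0.07408933876866779 -3.9256312561240727 -0.4757207684250542 open 0.00019636188836917907 q7 [-0.5391  0.761   0.1798  1.9763 -0.3005  0.4297 -0.7633]
[-0.4996 -0.0001  0.8662]
```

View pics/w4.png

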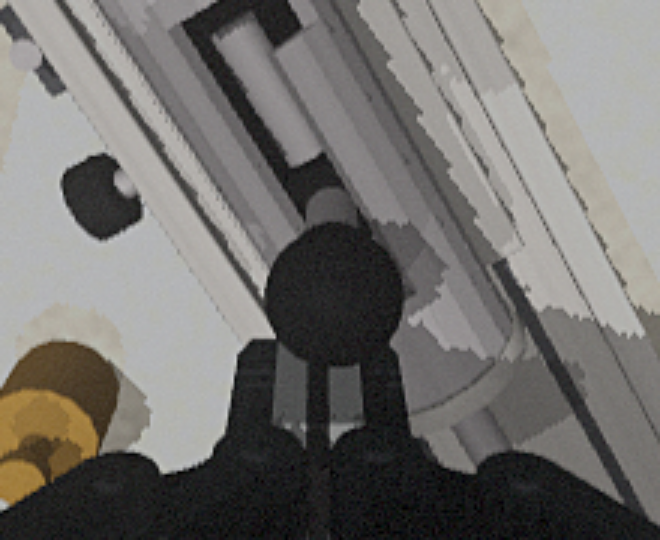

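drive_tool(
  targets=[
    [-2,0,3.5,0,0,0],
    [-4,0,7,0,0,0],
    [-6,0,10.4,0,0,0],
    [-8,0,13.9,0,0,0],
    [-10,0,17.3,0,0,0],
    [-12,0,20.8,0,0,0],
    [-14,0,24.2,0,0,0],
    [-15,0,26,0,0,0],
    [-15,0,26,0,0,0],
  ],
)

```text
time_s: 4.7
tcp_pos: [0.499, 0.2063, 0.1112]
tool_rot: [[0.808, -0.001, 0.59], [-0.59, -0.001, 0.808], [0.0, -1.0, -0.001]]
contact_force: [-0.2, -6.3, 1.5]
opening: -0.0002
```

Run:
```python
from h import *
where();print(read_state()['tool_rot'].T@yt)
a=camera('wrist')[130:310,180:400];cv2.imwrite('pics/w5.png',cv2.resize(a,None,fx=3,fy=3))
```

```text
t 4.7 track xyz mm -13.656196404035452 27.128829946375273 111.23201685142931 F xt,yt,z 0.4701562845730299 -6.2939371407925355 1.5079275130459524 open -0.00024550144970359215 q7 [-0.5941  0.7735  0.1959  1.9369 -0.3087  0.4611 -0.8054]
[-0.5005 -0.0013  0.8657]
```

View pics/w5.png

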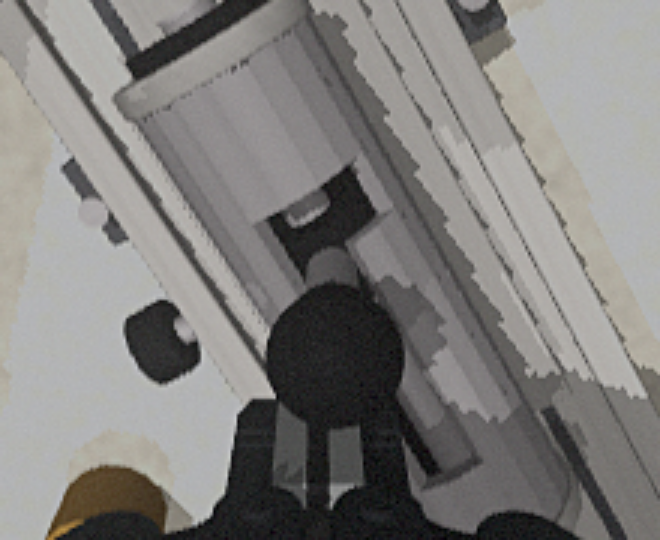

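drive_tool(
  targets=[
    [-1,0,1.7,0,0,0],
    [-2,0,3.5,0,0,0],
    [-3,0,5.2,0,0,0],
    [-4,0,6.9,0,0,0],
    [-4,0,6.9,0,0,0],
  ],
)

```text
time_s: 5.25
tcp_pos: [0.4998, 0.2138, 0.1112]
tool_rot: [[0.807, -0.001, 0.59], [-0.59, -0.002, 0.807], [0.0, -1.0, -0.002]]
contact_force: [-0.7, -7.0, 1.8]
opening: 0.0003
```

Run:
```python
from h import *
where();print(read_state()['tool_rot'].T@yt)
a=camera('wrist')[130:310,180:400];cv2.imwrite('pics/w6.png',cv2.resize(a,None,fx=3,fy=3))
```

```text
t 5.25 track xyz mm -13.684678741510922 34.59758164869671 111.21231828627239 F xt,yt,z 0.09616189301871211 -7.058481389905692 1.8291624723797153 open 0.0002996134494633413 q7 [-0.6081  0.7771  0.2003  1.9259 -0.3105  0.4699 -0.8165]
[-0.5008 -0.0019  0.8656]
```

View pics/w6.png

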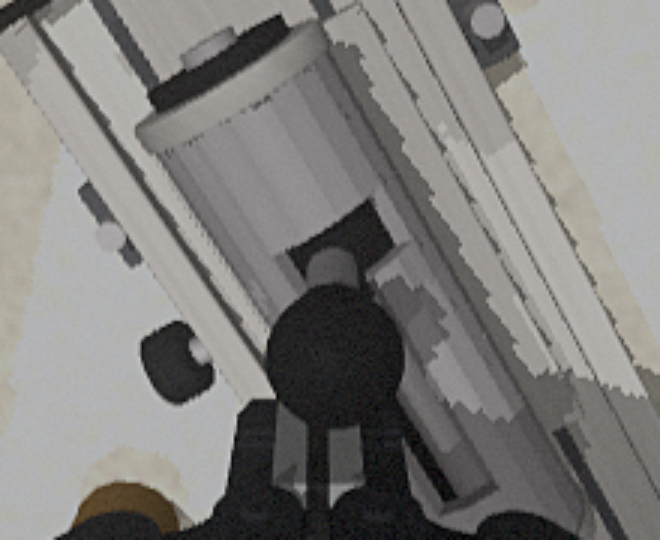

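drive_tool(
  targets=[
    [-0.5,0,0.9,0,0,0],
    [-1,0,1.7,0,0,0],
    [-1.5,0,2.6,0,0,0],
    [-1.5,0,2.6,0,0,0],
  ],
)

```text
time_s: 5.7
tcp_pos: [0.5, 0.2164, 0.1112]
tool_rot: [[0.807, -0.001, 0.59], [-0.59, -0.002, 0.807], [0.0, -1.0, -0.002]]
contact_force: [-0.9, -7.0, 2.1]
opening: -0.0001
```

drive_tool(
  targets=[
    [-0.5,0,0.9,0,0,0],
    [-1,0,1.7,0,0,0],
    [-1,0,1.7,0,0,0],
  ],
)

```text
time_s: 6.0
tcp_pos: [0.5002, 0.2183, 0.1112]
tool_rot: [[0.807, -0.001, 0.59], [-0.59, -0.002, 0.807], [0.0, -1.0, -0.003]]
contact_force: [-0.2, -7.2, 1.8]
opening: -0.0001
```

Run:
```python
from h import *
where()
a=camera('wrist')[130:310,180:400];cv2.imwrite('pics/w7.png',cv2.resize(a,None,fx=3,fy=3))
```

```text
t 6.0 track xyz mm -13.710288035827386 39.13401865869993 111.22408912111486 F xt,yt,z 0.5677470360466408 -7.201451214363916 1.7528460161951718 open -5.747142215181274e-05 q7 [-0.6166  0.7793  0.2031  1.9191 -0.3116  0.4755 -0.8235]
```

View pics/w7.png

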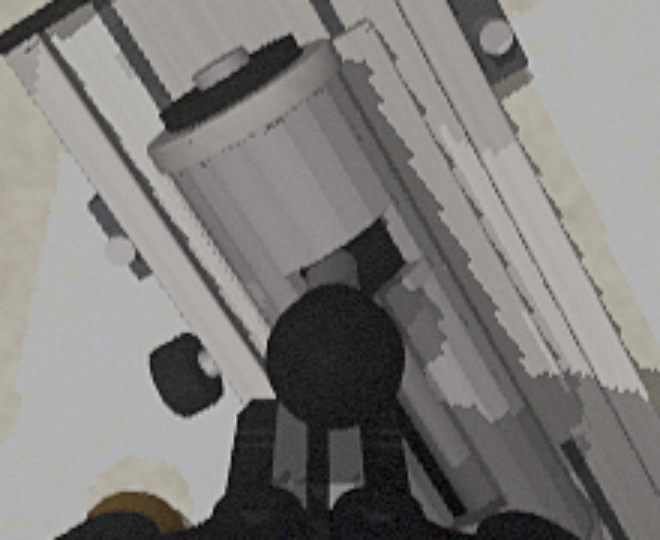

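drive_tool(
  targets=[
    [-0.4,0,0.7,0,0,0],
    [-0.4,0,0.7,0,0,0],
  ],
)

```text
time_s: 6.25
tcp_pos: [0.5003, 0.219, 0.1112]
tool_rot: [[0.807, -0.001, 0.59], [-0.59, -0.002, 0.807], [0.0, -1.0, -0.003]]
contact_force: [-1.0, -7.4, 2.1]
opening: 0.0003
```

drive_tool(
  targets=[
    [-0.4,0,0.7,0,0,0],
    [-0.4,0,0.7,0,0,0],
  ],
)

```text
time_s: 6.45
tcp_pos: [0.5003, 0.2191, 0.1112]
tool_rot: [[0.807, -0.002, 0.591], [-0.591, -0.003, 0.807], [0.001, -1.0, -0.004]]
contact_force: [-0.7, -7.6, 2.6]
opening: 0.0001
```

Stem is at the rear wall (0.1 mm advance for 0.8 mm commanded, 7.6 N). Now I push sideways.

drive_tool(
  targets=[
    [0.9,0,0.5,0,0,0],
    [1.7,0,1,0,0,0],
    [2.6,0,1.5,0,0,0],
    [3.5,0,2,0,0,0],
    [4.3,0,2.5,0,0,0],
    [4.3,0,2.5,0,0,0],
  ],
)

```text
time_s: 7.05
tcp_pos: [0.5053, 0.2188, 0.1113]
tool_rot: [[0.807, -0.001, 0.591], [-0.591, -0.003, 0.807], [0.0, -1.0, -0.003]]
contact_force: [-1.5, -7.1, 3.2]
opening: 0.0001
```

Run:
```python
from h import *
where()
a=camera('wrist')[130:310,180:400];cv2.imwrite('pics/w8.png',cv2.resize(a,None,fx=3,fy=3))
```

```text
t 7.05 track xyz mm -8.683200587145324 40.188764888390885 111.29580872756695 F xt,yt,z -0.7636728510604842 -7.272281047578755 3.1625632981671012 open 7.557384673220372e-05 q7 [-0.6144  0.7837  0.2059  1.9041 -0.3096  0.4869 -0.8236]
```

View pics/w8.png

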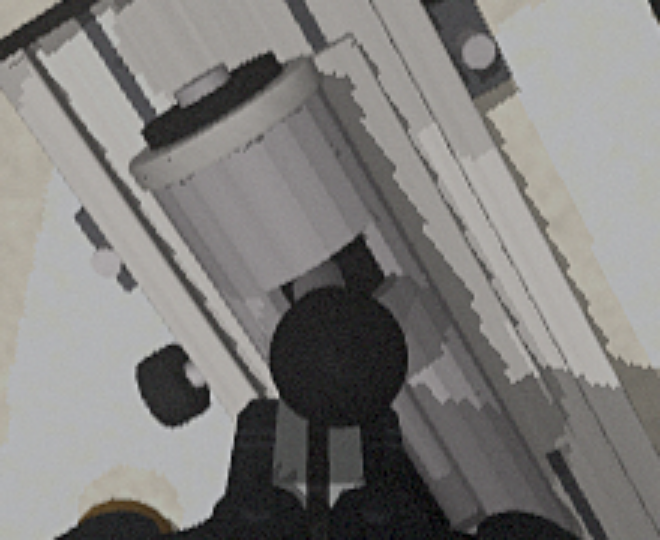

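drive_tool(
  targets=[
    [1.3,0,0.8,0,0,0],
    [2.6,0,1.5,0,0,0],
    [3.9,0,2.3,0,0,0],
    [5.2,0,3,0,0,0],
    [6.5,0,3.8,0,0,0],
    [7.8,0,4.5,0,0,0],
    [8.7,0,5,0,0,0],
    [8.7,0,5,0,0,0],
  ],
)

```text
time_s: 7.9
tcp_pos: [0.5146, 0.2182, 0.1106]
tool_rot: [[0.807, -0.003, 0.59], [-0.59, -0.003, 0.807], [-0.001, -1.0, -0.004]]
contact_force: [-0.8, -6.5, 0.2]
opening: 0.0
```

Run:
```python
from h import *
where()
a=camera('wrist')[130:310,180:400];cv2.imwrite('pics/w9.png',cv2.resize(a,None,fx=3,fy=3))
```

```text
t 7.9 track xyz mm 0.6381839838279905 40.60615000334381 110.645452679773 F xt,yt,z -0.13827843493906689 -6.538602148695335 0.20538964659094705 open 2.1211972181230088e-05 q7 [-0.6052  0.7925  0.2076  1.8782 -0.3057  0.5053 -0.8196]
```

View pics/w9.png

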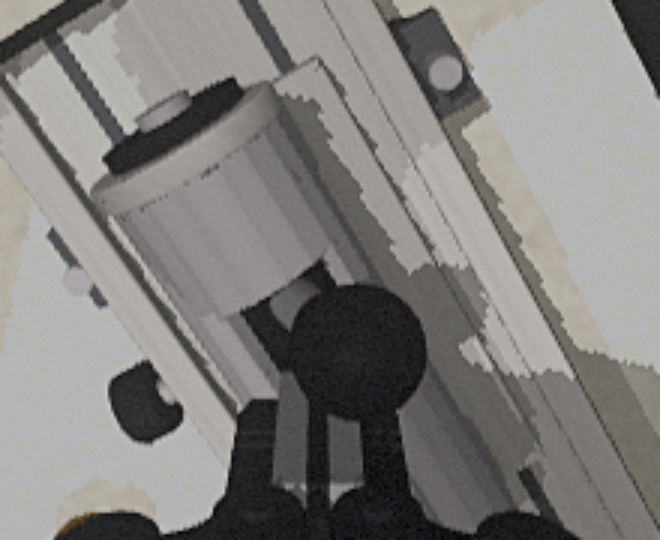

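The handle is about halfway over. I'll turn the finger face round the knob so it pushes more sideways.

Run:
```python
from h import *
for th in (38,45,52,60): print(th,goal(15,57.5,.111,th,22.5))
```

```text
38 [ 0.8469 -0.3259 -0.4663  0.0038  0.1385 -0.0004]
45 [-1.8458 -0.3262  0.0783  0.0038  0.2606 -0.0001]
52 [-4.452  -0.3278  0.947   0.0038  0.3828  0.0001]
60 [-7.275  -0.3311  2.3198  0.0038  0.5224  0.0004]
```

drive_tool(
  targets=[
    [0.8,0,-0.4,0,0.13,0],
    [-1.8,0,0.1,0,0.26,0],
    [-4.4,0,1,0,0.383,0],
    [-7.3,0,2.3,0,0.522,0],
    [-7.3,0,2.3,0,0.522,0],
  ],
)

```text
time_s: 8.45
tcp_pos: [0.5107, 0.2287, 0.111]
tool_rot: [[0.409, -0.0, 0.913], [-0.913, 0.002, 0.409], [-0.002, -1.0, 0.001]]
contact_force: [-1.0, 0.3, -0.6]
opening: 0.0002
```

Run:
```python
from h import *
where();print(read_state()['tool_rot'].T@xt)
a=camera('wrist')[130:310,180:400];cv2.imwrite('pics/w10.png',cv2.resize(a,None,fx=3,fy=3))
```

```text
t 8.45 track xyz mm -4.355722101359801 50.579324958874196 111.04265516678423 F xt,yt,z -1.0655707969391175 0.23185238625840188 -0.6370011832732415 open 0.0002160292539444921 q7 [-0.6995  0.8104  0.3418  1.8845 -0.5033  0.5318 -1.1659]
[ 0.5033 -0.0003  0.8641]
```

View pics/w10.png

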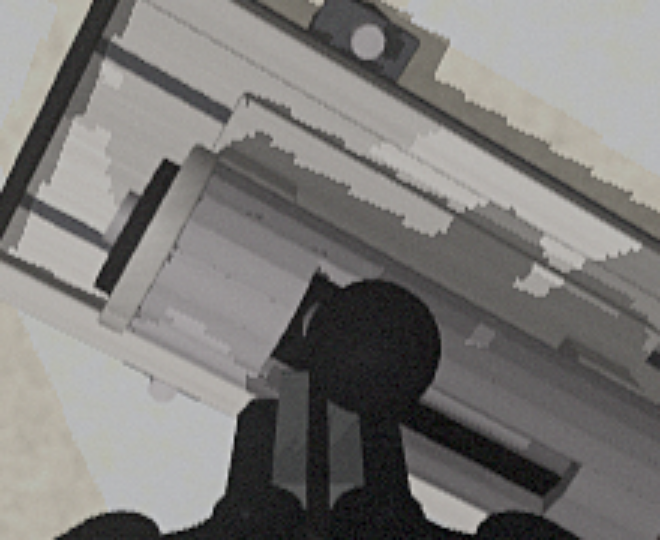

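drive_tool(
  targets=[
    [2,0,-0.2,0,0,0],
    [4,0,0,0,0,0],
    [5,0,1.5,0,0,0],
    [6,0,3.2,0,0,0],
    [7,0,5,0,0,0],
    [8,0,6.7,0,0,0],
    [8,0,6.7,0,0,0],
  ],
)

```text
time_s: 9.2
tcp_pos: [0.5209, 0.2214, 0.1112]
tool_rot: [[0.406, 0.0, 0.914], [-0.914, -0.0, 0.406], [0.0, -1.0, 0.0]]
contact_force: [-1.2, -0.9, -0.1]
opening: 0.0
```

Run:
```python
from h import *
where();print(read_state()['tool_rot'].T@xt)
a=camera('wrist')[130:310,180:400];cv2.imwrite('pics/w11.png',cv2.resize(a,None,fx=3,fy=3))
```

```text
t 9.2 track xyz mm 6.475046464400194 44.48002925414796 111.19646520359393 F xt,yt,z -1.0684287938415034 -1.0617994362021221 -0.1275628976060048 open 2.746707833736796e-05 q7 [-0.6822  0.8166  0.3464  1.8646 -0.496   0.5461 -1.1589]
[0.5013 0.0002 0.8653]
```

View pics/w11.png

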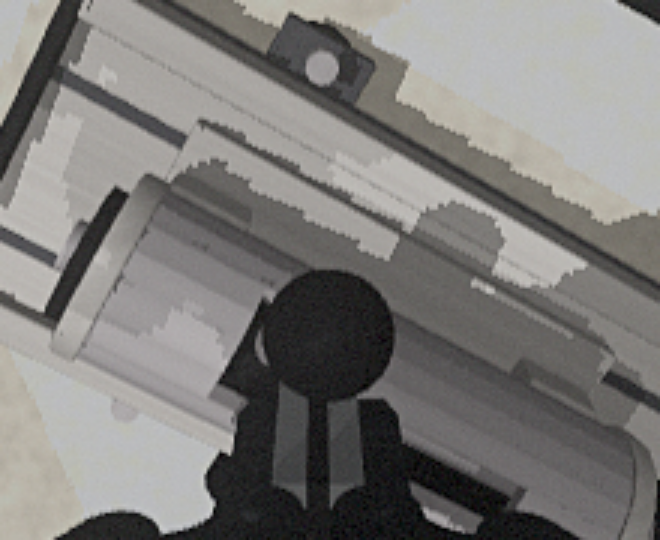

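drive_tool(
  targets=[
    [0.5,0,0.9,0,0,0],
    [1,0,1.7,0,0,0],
    [1.5,0,2.6,0,0,0],
    [2,0,3.5,0,0,0],
    [2,0,3.5,0,0,0],
  ],
)

```text
time_s: 9.75
tcp_pos: [0.5246, 0.2213, 0.1112]
tool_rot: [[0.407, -0.0, 0.914], [-0.914, 0.0, 0.407], [-0.0, -1.0, -0.0]]
contact_force: [-1.7, -0.2, -0.8]
opening: -0.0001
```

drive_tool(
  targets=[
    [0.5,0,0.9,0,0,0],
    [1,0,1.7,0,0,0],
    [1,0,1.7,0,0,0],
  ],
)

```text
time_s: 10.05
tcp_pos: [0.5265, 0.2211, 0.1112]
tool_rot: [[0.407, -0.0, 0.914], [-0.914, 0.0, 0.407], [-0.0, -1.0, -0.0]]
contact_force: [-2.6, -0.8, -1.3]
opening: 0.0001
```

Run:
```python
from h import *
where();print(read_state()['tool_rot'].T@xt)
a=camera('wrist')[130:310,180:400];cv2.imwrite('pics/w12.png',cv2.resize(a,None,fx=3,fy=3))
```

```text
t 10.05 track xyz mm 12.126839682450788 44.71948694224087 111.23688873216176 F xt,yt,z -2.466327074622612 -1.0789213366206343 -1.2674238097085775 open 6.878737272753666e-05 q7 [-0.6772  0.8215  0.3488  1.8491 -0.493   0.5574 -1.1585]
[ 0.5015 -0.0002  0.8652]
```

View pics/w12.png

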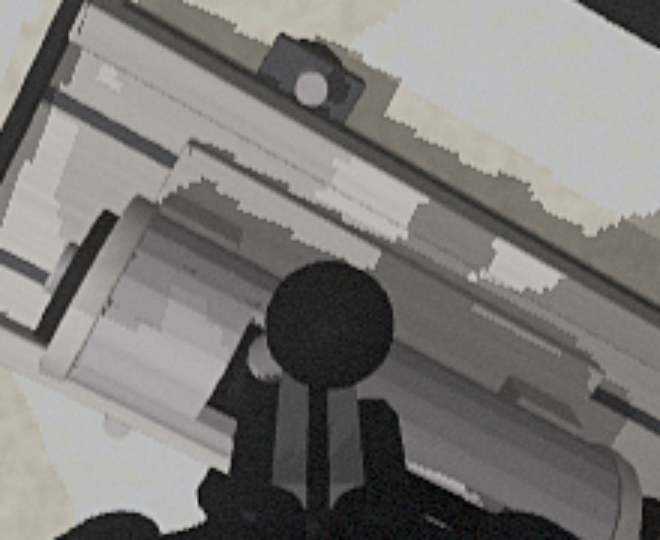

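drive_tool(
  targets=[
    [0.5,0,0.9,0,0,0],
    [1,0,1.7,0,0,0],
    [1,0,1.7,0,0,0],
  ],
)

```text
time_s: 10.4
tcp_pos: [0.527, 0.221, 0.111]
tool_rot: [[0.407, -0.003, 0.913], [-0.913, 0.0, 0.407], [-0.001, -1.0, -0.003]]
contact_force: [-4.9, -0.2, 0.6]
opening: 0.0002
```

drive_tool(
  targets=[
    [0.5,0,0.9,0,0,0],
    [0.5,0,0.9,0,0,0],
  ],
)

```text
time_s: 10.6
tcp_pos: [0.5272, 0.221, 0.1109]
tool_rot: [[0.407, -0.005, 0.913], [-0.913, 0.0, 0.407], [-0.002, -1.0, -0.004]]
contact_force: [-7.4, -0.5, 0.8]
opening: 0.0007
```

drive_tool(
  targets=[
    [0.5,0,0.9,0,0,0],
    [0.5,0,0.9,0,0,0],
  ],
)

```text
time_s: 10.8
tcp_pos: [0.5273, 0.2209, 0.1108]
tool_rot: [[0.408, -0.007, 0.913], [-0.913, 0.0, 0.408], [-0.003, -1.0, -0.006]]
contact_force: [-7.8, -0.8, 1.3]
opening: 0.0002
```

Run:
```python
from h import *
where();print(read_state()['tool_rot'].T@xt)
a=camera('wrist')[130:310,180:400];cv2.imwrite('pics/w13.png',cv2.resize(a,None,fx=3,fy=3))
a=camera('scene')[100:240,230:400];cv2.imwrite('pics/s13.png',cv2.resize(a,None,fx=4,fy=4))
```

```text
t 10.8 track xyz mm 12.951678450050165 44.679163552656206 110.82753781339956 F xt,yt,z -7.636418673473574 -1.633957308207954 1.284275309927362 open 0.00015551524783807448 q7 [-0.6741  0.8247  0.349   1.8411 -0.491   0.5686 -1.1582]
[ 0.5022 -0.0066  0.8647]
```

View pics/w13.png

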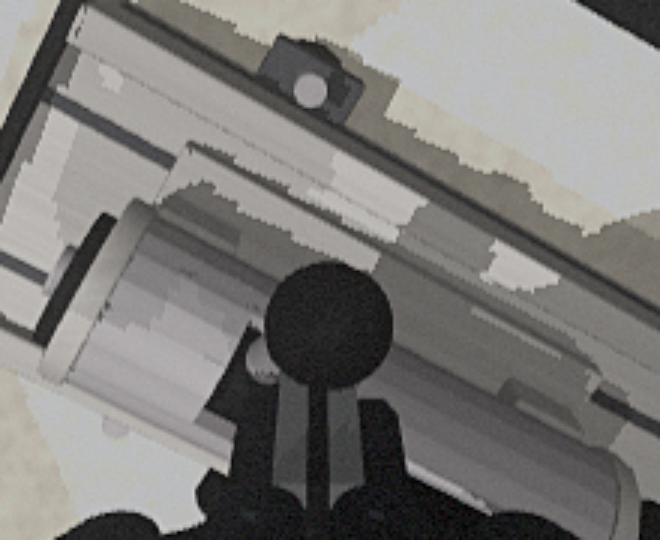

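View pics/s13.png

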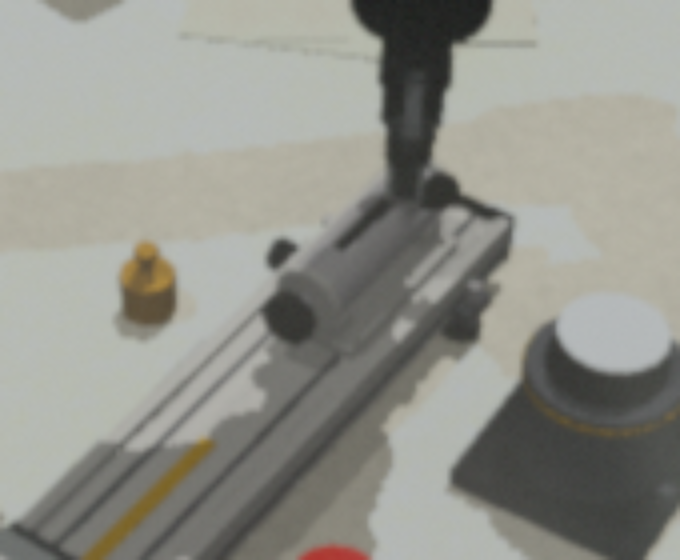

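The force rose to 7.7 N with no further motion, so the handle is against the notch's end. Backing off now.

drive_tool(
  targets=[
    [0,0,-3,0,0,0],
    [0,0,-8,0,0,0],
    [0,0,-15,0,0,0],
    [0,0,-25,0,0,0],
    [0,-20,-30,0,0,0],
    [0,-50,-35,0,0,0],
    [0,-90,-40,0,0,0],
    [0,-120,-40,0,0,0],
    [0,-120,-40,0,0,0],
  ],
)

```text
time_s: 11.8
tcp_pos: [0.4966, 0.2045, 0.2353]
tool_rot: [[0.406, 0.009, 0.914], [-0.914, 0.004, 0.406], [0.0, -1.0, 0.009]]
contact_force: [1.1, -0.0, 0.6]
opening: -0.0
```

Run:
```python
from h import *
where();s=read_state()
im=camera('wrist');cv2.imwrite('pics/w14.png',im)
a=camera('scene')[100:240,230:400];cv2.imwrite('pics/s14.png',cv2.resize(a,None,fx=4,fy=4))
def px(P):
    T=camera_params('wrist');M=np.linalg.inv(T['T_tool_cam']);q=s['tool_rot'].T@(P-s['tcp_pos']);c=M[:3,:3]@q+M[:3,3]
    return T['fx']*c[0]/c[2]+T['cx'],T['fy']*c[1]/c[2]+T['cy']
for x,y,z in((32,54,-12),(0,0,0)): print(px(K+xt*x/1e3+yt*y/1e3+np.array([0,0,z/1e3])))
p=camera_params('scene');P=K+xt*.032+yt*.054-np.array([0,0,.012]);c=p['R']@P+p['t'];print((p['fx']*c[0]/c[2]+p['cx']-230)*4,(p['fy']*c[1]/c[2]+p['cy']-100)*4)
```

```text
t 11.8 track xyz mm -15.863911515389322 25.018511952611643 235.3294742336114 F xt,yt,z 1.1128668396673302 0.07743759896460509 0.5761219259834088 open -4.955382689516981e-05 q7 [-0.7649  0.6081  0.4784  1.8566 -0.3917  0.7611 -1.2273]
(np.float64(282.7960221939826), np.float64(142.91056934490058))
(np.float64(316.86524688777655), np.float64(206.13040417378463))
438.03347174919827 188.26321710178786
```

View pics/w14.png

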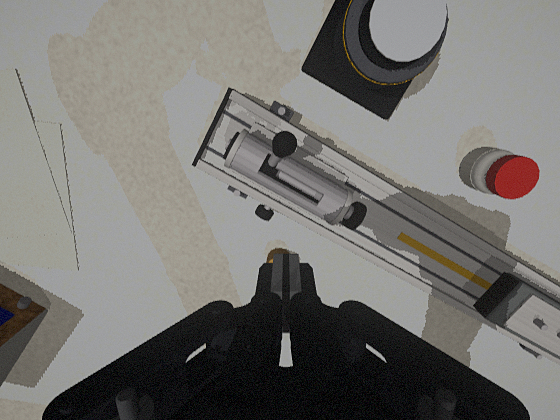

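View pics/s14.png

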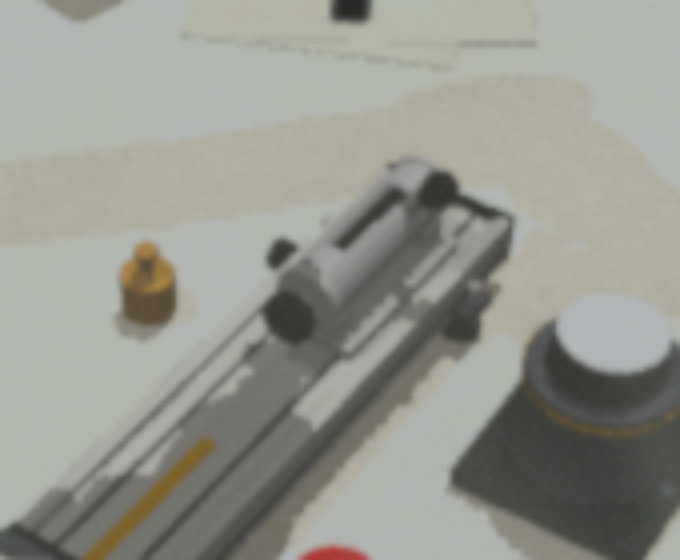

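The knob is at (284,144) in the wrist view and (438,188) in the scene crop. Both match the predicted latched position: (283,143) and (438,188). The neighbours haven't moved and the arm is clear.

```bash
python3 -c "
from cell import *
print(sign_off())"
```

```text
the job is handed in; nothing more can be done
None
```

The launcher is cocked: the handle sits latched at the end of the notch, and I handed the job in at about 12 s of the 45 s allowed.

- **Pushing:** I used the outside of the shut fingers. I pushed the knob back along the slot to the rear wall (up to 7.6 N along the track), then sideways into the notch. Halfway across I turned the finger face around the knob so it pushed more sideways. The push ended when the handle stopped moving, at about 7.8 N, well under the 30 N that would bend the stem.
- **Last checks:** After I backed off and lifted about 120 mm clear, the knob stayed put. It was within about 1.5 px of the predicted latched position in the wrist picture and on it in the scene picture. The contact force was back to noise level.
- **Surroundings:** The brass weight, jar and exciter looked undisturbed in the pictures. The trolley was only partly in view at the end, but the arm never came near it. No check failed or disagreed.

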